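Level the draining rests and lay the board across

TASK

The draining rig has two ratchet rests and one of them has been left lower than the other. Raise the lower rest by its orange tab until its pawl catches in the notch level with the higher rest, leaving the higher one where it is, and let go. Then lay the loose wooden board across both rests, behind the tabs, lying flat with about the same overhang at each end, without disturbing the plaster stoppers.

Things in the scene. Friction and masses are not known exactly. Their poses are not given: they have to be found in the camera images.
- base: Fixed wooden plank 190 x 280 x 18 mm under the two ratchet stands. Origin: on the table, straight below the point midway between the middles of the two rests, where the board's middle shall lie. z up; y runs along the line of the rests (the board's final direction). The posts stand 62 mm on the +x side of that line, the tabs 40 mm on the -x side.
- stand_1: One of two identical ratchet stands, with its rest; either may be on the left. Steel post 17 x 20 mm, 228 mm tall, teeth on its -x face. Origin: centre of the post at the foot, 18 mm above the table; axes parallel to the base's. The stands are 170 mm apart along the base's y.
- stand_2: The other stand; same shape and axes as stand_1. Each rest weighs 0.33 kg and rises with 4 to 7 N. A red spring pawl clicks over each tooth and keeps the rest from sinking below the last notch it has passed: a rest raised a notch too far cannot be brought down again.
- carriage_1 (a joint): Height of stand_1's rest above its lowest notch (m), up positive, 0 to 0.135. Notches at 0, 0.024, 0.048, 0.072, 0.096 and 0.120. The pawl has caught a notch once the rest has been lifted 3 mm past that value (pause 0.2 s there); let down or released, the rest sinks back onto the notch.
- carriage_2 (a joint): The same for stand_2.
- rest_1 (a point): Middle of the upper face of stand_1's rest, where the board shall lie. The rest is a blue arm, 20 mm wide (y), 10 mm thick, reaching from the post to -x. The tab in front and the cheek plates behind stand up 40 and 34 mm above this face and leave 68 mm (x) for the board. Axes as the base's.
- rest_2 (a point): The same for stand_2.
- tab_1 (a point): Centre of the top of stand_1's orange upright tab, by which the rest is raised: 12 mm (x) by 14 mm (y), standing 40 mm above the rest's face, 40 mm in front (-x) of point rest_1 and 74 mm in front of the cheek plates. Pinch it from above across y. Axes as the base's.
- tab_2 (a point): The same for stand_2.
- board: Loose pale sawn wooden board lying on the table, 55 (x) x 240 (y) x 26 (z) mm, about 0.17 kg. Origin: centre of its underside; y along its length, z up. Grasp it at the middle, across its 55 mm width.
- stopper_large: Loose white plaster stopper, a bystander, 50 mm across, 33 mm high; origin under its centre.
- stopper_small: Loose white plaster stopper, a bystander, 42 mm across, 33 mm high; origin under its centre.

How it is judged:
By the outcome, as a careful person would: the job done as asked, in the order asked, and still so for the second after the job is handed in, with the robot touching nothing.
It also fails if it takes over 61 s, if anything falls off the work surface, if the arm or the gripper's body presses on something with over 40 N, if the wrist force passes 120 N, or if a joint passes its speed limit or range.

ROBOT

A 6-joint arm with a two-finger parallel gripper is mounted at the origin on a cart in front of the work surface, level with it; the furniture and walls round the work are solid. World frame = base frame: x ahead of the robot, y to its left, z up, the work surface at z = 0. Lengths are in m, angles in rad, forces in N, time in s.
With the tool pointing down it reaches from about 0.325 to 0.775 m from the base axis. Payload 5.5 kg.
Tool frame: the origin (TCP) lies on the centre line of the jaws, within the pads' length; the fingertips stand 11 mm ahead of it and the grasp point (between the pads) lies 8 mm behind it; z points along the fingers, y is the line along which they close (so a half turn about z gives the same grasp; the last joint's range is limited). The gripper opens to 88 mm and grips with 3 to 60 N. Pads are 20 mm wide; open, the fingers measure 115 mm over their backs; the gripper's body (75 mm by 178 mm) begins 61 mm behind the grasp point.
Start: joints at [-1.207, 0.091, 1.231, -0, 1.82, -0.057], TCP at [0.245, -0.548, 0.234] pointing down, gripper open.
Joint ranges: [-2.87, 2.87], [-0.86, 2.18], [0.17, 2.46], [-1.51, 4.65], [0.06, 2.69], [-2.65, 2.65]. Speed limits (rad/s): [2.57, 2.57, 3.01, 3.14, 3.14, 3.14].

INTERFACE

Orientations are given as a unit quaternion [w, x, y, z].
In Python, from workcell import ctrl gives the robot as it stands. The module is installed in compiled form; this text tells all that it offers.
- The arm moves only by the tool step_arm, never from a script. Its argument "increments" is one flat list of numbers, 4 for each row, row after row: the shift along the world's x, y, z in mm, then the turn about the world's z in degrees. In form: [tx, ty, tz, spin, tx, ty, tz, spin, ...]. A call has 1 to 20 rows; each row shifts and turns the commanded pose from where the row before left it; what a row does not reach is not made up. A row lasts 1/12 s, in which the tool goes at most 41.7 mm and 7.16 degrees, less where a joint would pass 70% of its speed; a pose out of reach is approached as far as the arm can. A call with a gripper value outside its range is refused whole. "gripper" is the closure, from 0 (fully open) to 1 (shut), set as the call begins (left out, the last holds). The fingers move at their own pace and stop on an object; "force" is the grip in N (left out, the last holds). Time passes only in rows, so rows that do not move let the fingers close. It gives the time, the measured TCP pose, the force, the opening and the grip force at its end, in the units of the state.
- ctrl.read_state(): the state, without advancing time (a new reading comes with each control period).
- ctrl.read_camera(name): name is "scene" or "top"; returns the picture (384x512x3 uint8, red, green, blue); there is no depth.
- ctrl.get_calibration(name): a dict with "fx", "fy", "cx", "cy" (pixels), "extrinsics" (4x4, takes a point from camera to world coordinates). Camera axes: x right, y up, looking along -z (the intrinsics and any distortion apply to the point x, -y, -z); pixel columns grow to the right and rows downward; lengths in m; the calibration is good to about 2 mm. A picture is of the moment at which its call begins. get_calibration takes no time and is no camera call.
- ctrl.job_done(): hands the job in; it is judged then, once.
The state is a dict: "time_s": time; "joint_pos": joint angles; "dq": joint speeds; "joint_torque": joint torques, N m; "tcp_pos": TCP position; "eef_rot": TCP orientation; "ft_force": force on the tool from outside, world axes, zero at the start; "torque": the same for the moment, N m; "opening": finger opening in m; "gripper_force": force on a finger pad.
Only numpy, scipy, OpenCV 4.12 (cv2) and the standard library are available. Lean on these libraries where they do the work, as an engineer would, in place of code of your own. Each camera call takes 0.05 s, during which the arm holds its last target. There are 200 camera calls.

## Working session

There is one attempt and no reset: what is moved stays moved. The work goes in short steps, Python scripts to look and compute and a tool call to move; the robot and the scene stay as the last step left them, time stands still between calls to the robot, and variables do not carry over. Pictures are saved under pics/ and viewed, at most 10 in all, crops included, and the job is handed in when it is done.

Besides the shell and the picture viewer there is one more tool, called after "Call:" as name(argument=value, ...) on one line, values as JSON. step_arm: Moves the arm, as the interface text tells. Its arguments: {"type":"object","properties":{"increments":{"type":"array"},"gripper":{"type":"number"},"force":{"type":"number"}},"required":["increments"]}

```bash
mkdir -p pics
cat > h.py <<'E'
import numpy as np, cv2
from workcell import ctrl
def pic(n,f):
    im=ctrl.read_camera(n); cv2.imwrite('pics/'+f,im[:,:,::-1]); return im
def ray(n,u,v):
    c=ctrl.get_calibration(n); T=np.array(c['extrinsics'])
    d=np.array([(u-c['cx'])/c['fx'],-(v-c['cy'])/c['fy'],-1.])
    return T[:3,3],T[:3,:3]@d
def onz(n,u,v,z):
    o,d=ray(n,u,v); return o+d*(z-o[2])/d[2]
def proj(n,p):
    c=ctrl.get_calibration(n); T=np.array(c['extrinsics'])
    q=T[:3,:3].T@(np.array(p)-T[:3,3]); return np.array([c['cx']-c['fx']*q[0]/q[2], c['cy']+c['fy']*q[1]/q[2]])
def tri(uv1,uv2):
    a,d=ray('scene',*uv1); b,e=ray('top',*uv2)
    d=d/np.linalg.norm(d);e=e/np.linalg.norm(e)
    s=np.linalg.lstsq(np.c_[d,-e],b-a,rcond=None)[0]
    p,q=a+s[0]*d,b+s[1]*e; return (p+q)/2,np.linalg.norm(p-q)
E
python3 - <<'E'
from h import *
a=pic('scene','s0.png');b=pic('top','t0.png')
for n in('scene','top'):
    c=ctrl.get_calibration(n);print({k:(np.round(v,3).tolist()) for k,v in c.items()})
for n,im in(('scene',a),('top',b)):
    h=cv2.cvtColor(im,cv2.COLOR_RGB2HSV)
    for nm,lo,hi in(('orange',(8,150,120),(20,255,255)),('blue',(100,100,50),(130,255,255)),('red',(0,150,80),(6,255,255))):
        m=cv2.inRange(h,lo,hi); k,_,st,ce=cv2.connectedComponentsWithStats(m)
        print(n,nm,[(st[i].tolist(),ce[i].round(1).tolist()) for i in range(1,k) if st[i,4]>15])
E
```

```text
{'fx': 428.132, 'fy': 428.132, 'cx': 255.357, 'cy': 189.892, 'extrinsics': [[-0.617, 0.396, -0.68, -0.222], [-0.787, -0.317, 0.529, 0.677], [-0.006, 0.862, 0.507, 0.639], [0.0, 0.0, 0.0, 1.0]]}
{'fx': 428.923, 'fy': 428.923, 'cx': 251.97, 'cy': 195.208, 'extrinsics': [[0.001, 1.0, -0.032, 0.466], [-1.0, 0.001, -0.006, 0.124], [-0.006, 0.032, 0.999, 1.18], [0.0, 0.0, 0.0, 1.0]]}
scene orange [([307, 143, 6, 15, 81], [309.3, 149.7]), ([255, 180, 9, 16, 96], [259.4, 187.6])]
scene blue [([275, 134, 38, 28, 445], [287.4, 149.1]), ([227, 168, 37, 32, 449], [239.1, 184.7])]
scene red [([237, 169, 6, 11, 18], [238.8, 173.2])]
top orange [([236, 149, 104, 71, 4295], [285.4, 187.1]), ([255, 202, 5, 4, 20], [257.0, 203.5])]
top blue [([320, 152, 5, 14, 43], [322.1, 158.1]), ([249, 159, 3, 11, 22], [250.3, 164.1]), ([322, 168, 9, 35, 252], [325.9, 183.6]), ([250, 173, 11, 28, 214], [256.0, 186.0])]
top red [([387, 33, 27, 6, 120], [399.3, 35.7])]
```

View pics/s0.png

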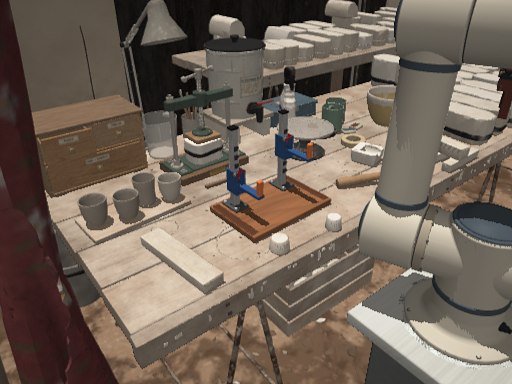

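View pics/t0.png

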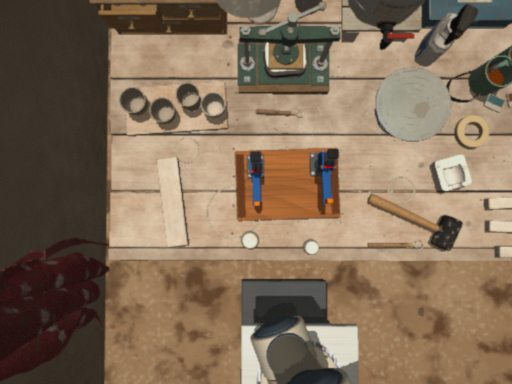

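The scene picture shows the rig with tabs near (309,150) and (259,188), stoppers near (280,243) and (333,222), and the board at (180,258). In the top picture the tabs are near (257,204) and (328,202), the board near (172,202), and the stoppers at (250,240) and (311,247).

Run:
```python
from h import *
a=cv2.imread('pics/s0.png');b=cv2.imread('pics/t0.png')
cv2.imwrite('pics/z.png',np.vstack([np.hstack([cv2.resize(a[115:215,210:340],None,fx=3,fy=3,interpolation=cv2.INTER_CUBIC),cv2.resize(b[140:240,230:350],None,fx=3,fy=3,interpolation=cv2.INTER_CUBIC)]) ]))
hs=cv2.cvtColor(b,cv2.COLOR_BGR2HSV)
print('tab area hsv'); 
for u in (257,328): print(hs[198:209,u].tolist())
# base in top
m=cv2.inRange(hs,(3,120,60),(20,255,255)); m[:, :230]=0;m[:,345:]=0;m[:145]=0;m[225:]=0
m=cv2.morphologyEx(m,cv2.MORPH_CLOSE,np.ones((15,15)))
cs=max(cv2.findContours(m,0,1)[0],key=cv2.contourArea); r=cv2.minAreaRect(cs); P=np.array([onz('top',*p,.018) for p in cv2.boxPoints(r)])
print('base',r,P.round(4).tolist(),P.mean(0).round(4))
# board
g=b[145:260,140:200].astype(int); m=((hs[145:260,140:200,2]>170)).astype(np.uint8)*255
for t in(150,160,170,180,190):
    m=cv2.inRange(hs[145:260,145:200,2],t,255); m=cv2.morphologyEx(m,cv2.MORPH_OPEN,np.ones((5,5)))
    cs=max(cv2.findContours(m,0,1)[0],key=cv2.contourArea)+np.array([145,145]); r=cv2.minAreaRect(cs)
    P=np.array([onz('top',*p,.026) for p in cv2.boxPoints(r)]);print('board',t,r,P.round(3).tolist(),P.mean(0).round(4))
for s in((250,240),(311,247)): print('stopper',onz('top',*s,.033).round(3))
for s,t in(((259.4,186),(257,203.5)),((309.3,149),(328.5,202))): print('tab',tri(s,t))
```

```text
tab area hsv
[[106, 182, 153], [106, 174, 152], [112, 111, 135], [7, 127, 155], [15, 219, 224], [15, 230, 228], [15, 233, 227], [13, 233, 200], [13, 209, 106], [13, 174, 85], [13, 168, 82]]
[[176, 87, 144], [13, 211, 219], [15, 230, 224], [14, 233, 222], [14, 232, 202], [12, 206, 157], [13, 179, 162], [13, 173, 165], [13, 175, 163], [13, 171, 170], [13, 173, 170]]
base ((287.26922607421875, 183.84616088867188), (69.47998809814453, 102.94644165039062), 88.15238952636719) [[0.6232, 0.1773, 0.018], [0.6324, -0.1023, 0.018], [0.4439, -0.1074, 0.018], [0.4346, 0.1708, 0.018]] [0.5335 0.0346 0.018 ]
board 150 ((172.0, 195.5), (101.0, 54.0), 90.0) [[0.638, 0.42, 0.026], [0.638, 0.274, 0.026], [0.366, 0.272, 0.026], [0.365, 0.417, 0.026]] [0.5016 0.3457 0.026 ]
board 160 ((172.0, 195.5), (101.0, 54.0), 90.0) [[0.638, 0.42, 0.026], [0.638, 0.274, 0.026], [0.366, 0.272, 0.026], [0.365, 0.417, 0.026]] [0.5016 0.3457 0.026 ]
board 170 ((172.0, 195.5), (101.0, 54.0), 90.0) [[0.638, 0.42, 0.026], [0.638, 0.274, 0.026], [0.366, 0.272, 0.026], [0.365, 0.417, 0.026]] [0.5016 0.3457 0.026 ]
board 180 ((172.0, 195.5), (101.0, 54.0), 90.0) [[0.638, 0.42, 0.026], [0.638, 0.274, 0.026], [0.366, 0.272, 0.026], [0.365, 0.417, 0.026]] [0.5016 0.3457 0.026 ]
board 190 ((165.0, 195.0), (100.0, 40.0), 90.0) [[0.638, 0.42, 0.026], [0.638, 0.311, 0.026], [0.368, 0.31, 0.026], [0.368, 0.417, 0.026]] [0.5029 0.3646 0.026 ]
stopper [0.382 0.135 0.033]
stopper [ 0.364 -0.027  0.033]
tab (array([0.47923878, 0.11795833, 0.12155223]), np.float64(0.0019357266937902815))
tab (array([ 0.48270493, -0.04969487,  0.16966048]), np.float64(0.0028119255723172264))
```

View pics/z.png

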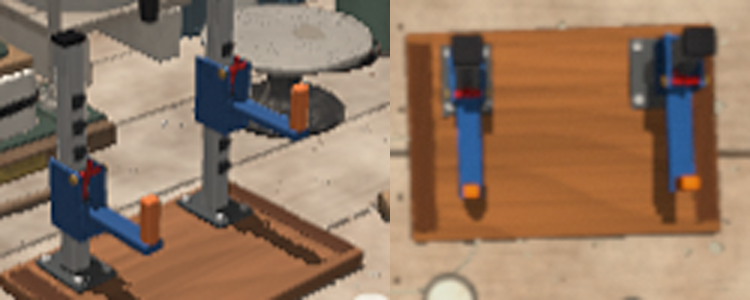

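The zoom shows the left rest lower. Tab tops are at about scene (259.7,180.7) and (310,143.7), top view (257,203.7) and (330,201). I'll refine these, check the tool's orientation and measure the board from a zoomed crop.

Run:
```python
from h import *
from scipy.spatial.transform import Rotation as R
for s,t in(((259.7,181.3),(257,203.5)),((310,144.3),(330,201))): 
    p,e=tri(s,t); print('tab',p.round(4),round(e,4))
st=ctrl.read_state(); q=st['eef_rot']; M=R.from_quat([q[1],q[2],q[3],q[0]]).as_matrix()
print(st['time_s'],np.round(st['tcp_pos'],4),M.round(3).tolist(),st['opening'],np.round(st['ft_force'],2))
b=cv2.imread('pics/t0.png')
cv2.imwrite('pics/zb.png',np.hstack([cv2.resize(b[145:257,145:205],None,fx=5,fy=5,interpolation=cv2.INTER_CUBIC)]))
```

```text
tab [0.4789 0.1178 0.1347] 0.0012
tab [ 0.4843 -0.0517  0.1817] 0.0012
0.1 [ 0.245  -0.5474  0.2326] [[0.913, 0.408, -0.001], [0.408, -0.913, 0.002], [0.0, -0.002, -1.0]] 0.08772203415235325 [0.83 0.01 0.48]
```

View pics/zb.png

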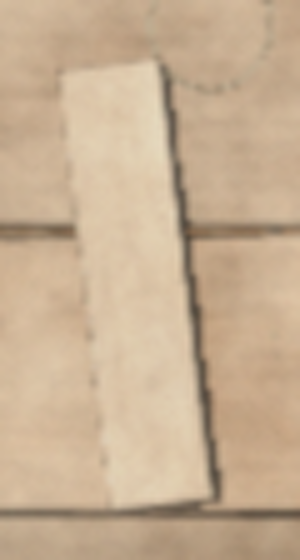

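Board corners in the crop: (63,72), (157,63), (213,495), (112,507), giving top-view (157.6,159.4), (176.4,157.6), (187.6,244), (167.4,246.4). The left tab top is at (0.479, 0.118, 0.135) and it's 47 mm lower than the right one, so two notches. Moving above it.

Call:
step_arm(increments=[12,33,3,-1.1,12,33,3,-1.1,12,33,3,-1.1,12,33,3,-1.1,12,33,3,-1.1,12,33,3,-1.1,12,33,3,-1.1,12,33,3,-1.1,12,33,3,-1.1,12,33,3,-1.1,12,33,3,-1.1,12,33,3,-1.1,12,33,3,-1.1,12,33,3,-1.1,12,33,3,-1.1,12,33,3,-1.1,12,33,3,-1.1,12,33,3,-1.1,12,33,3,-1.1,12,33,3,-1.1], gripper=0.5, force=25)

```text
time_s: 1.77
tcp_pos: [0.4852, 0.1142, 0.2934]
eef_rot: [0.0, 1.0, 0.018, -0.0]
ft_force: [1.2, -0.9, 0.9]
opening: 0.0443
gripper_force: 0.0
```

Run:
```python
from h import *
P=np.array([onz('top',*p,.026) for p in((157.6,159.4),(176.4,157.6),(187.6,244),(167.4,246.4))])
print(P.round(4).tolist(),P.mean(0).round(4)); a=(P[0]+P[1]-P[2]-P[3])/2; print(np.linalg.norm(a),np.degrees(np.arctan2(a[1],a[0])),np.linalg.norm((P[0]+P[3]-P[1]-P[2])/2))
st=ctrl.read_state(); print(np.round(st['tcp_pos'],4),np.round(st['eef_rot'],4),st['opening'],st['time_s'])
```

```text
[[0.5987, 0.3853, 0.026], [0.6036, 0.3345, 0.026], [0.3709, 0.3028, 0.026], [0.3644, 0.3571, 0.026]] [0.4844 0.3449 0.026 ]
0.2353988430205633 7.3102371381860305 0.052839292728093804
[0.4852 0.1142 0.2934] [ 1.000e-04  9.998e-01  1.810e-02 -2.000e-04] 0.04425578420064841 1.7667
```

Call:
step_arm(increments=[-3,2,-16,0,-3,2,-16,0,0,0,-16,0,0,0,-16,0,0,0,-16,0,0,0,-16,0,0,0,-16,0,0,0,-16,0,0,0,-16,0,0,0,-16,0,0,0,-16,0,0,0,0,0])

```text
time_s: 2.77
tcp_pos: [0.4771, 0.116, 0.1134]
eef_rot: [0.0, 1.0, 0.018, -0.003]
ft_force: [-0.0, -1.3, -0.0]
opening: 0.0439
gripper_force: 0.0
```

Run:
```python
from h import *
a=pic('scene','s1.png');b=pic('top','t1.png')
cv2.imwrite('pics/z1.png',np.hstack([cv2.resize(x,None,fx=4,fy=4,interpolation=cv2.INTER_CUBIC) for x in(a[120:220,215:315,::-1],b[150:250,210:310,::-1])]))
```

```text
(no output)
```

View pics/z1.png

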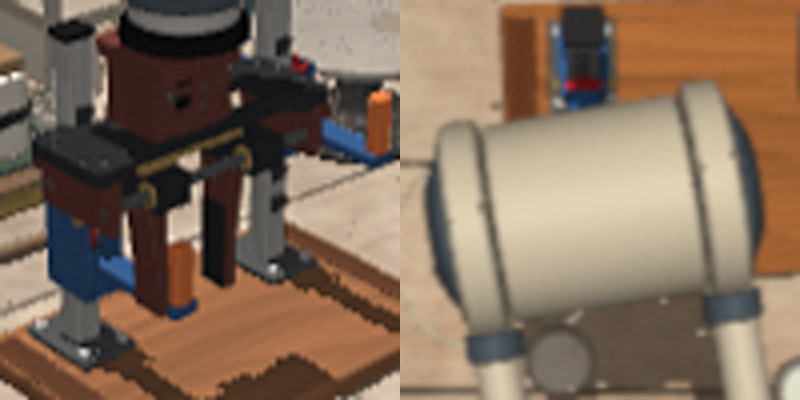

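The z1 picture shows the tab standing between the fingers (left crop, tab at (180,275), fingers at (150,270) and (218,240)). The hidden right tab isn't touched. Closing.

Call:
step_arm(increments=[2,2,0,0,0,0,0,0,0,0,0,0,0,0,0,0,0,0,0,0,0,0,0,0], gripper=1, force=30)

```text
time_s: 3.37
tcp_pos: [0.4814, 0.1173, 0.1182]
eef_rot: [0.001, 1.0, 0.018, 0.0]
ft_force: [0.3, -4.6, 2.0]
opening: 0.0139
gripper_force: 30.0
```

Call:
step_arm(increments=[0,0,5,0,0,0,5,0,0,0,5,0,0,0,5,0,0,0,5,0,0,0,5,0,0,0,5,0,0,0,5,0,0,0,5,0,0,0,5,0,0,0,5,0,0,0,0,0,0,0,0,0,0,0,0,0,0,0,0,0])

```text
time_s: 4.62
tcp_pos: [0.4814, 0.1173, 0.1722]
eef_rot: [0.001, 1.0, 0.018, 0.0]
ft_force: [3.0, -5.7, -3.2]
opening: 0.0135
gripper_force: 30.0
```

Run:
```python
from h import *
a=pic('scene','s2.png');st=ctrl.read_state(); print(np.round(st['tcp_pos'],4),np.round(st['ft_force'],1))
h=cv2.cvtColor(a,cv2.COLOR_RGB2HSV);m=cv2.inRange(h,(8,150,120),(20,255,255)); k,_,s,ce=cv2.connectedComponentsWithStats(m)
print([(s[i].tolist(),ce[i].round(1).tolist()) for i in range(1,k) if s[i,4]>15])
for z in(.135,.183,.19,.207):print(z,proj('scene',(.479,.1178,z)).round(1))
```

```text
[0.4814 0.1173 0.1722] [ 1.7 -5.2 -1.9]
[([307, 143, 6, 15, 82], [309.4, 149.7]), ([258, 161, 5, 16, 36], [261.1, 169.2])]
0.135 [259.9 181.2]
0.183 [259.9 163.3]
0.19 [259.9 160.7]
0.207 [259.9 154.1]
```

Call:
step_arm(increments=[0,0,4,0,0,0,0,0,0,0,0,0,0,0,0,0,0,0,-4,0,0,0,-4,0,0,0,0,0])

```text
time_s: 5.25
tcp_pos: [0.4814, 0.1173, 0.1674]
eef_rot: [0.001, 1.0, 0.018, -0.0]
ft_force: [3.8, -3.5, -3.7]
opening: 0.0137
gripper_force: 30.0
```

Call:
step_arm(increments=[0,0,0,0,0,0,0,0,0,0,0,0,0,0,0,0], gripper=0.5)

```text
time_s: 5.58
tcp_pos: [0.4811, 0.1186, 0.169]
eef_rot: [-0.0, 1.0, 0.019, 0.0]
ft_force: [-0.1, 0.2, 0.5]
opening: 0.0371
gripper_force: 0.0
```

Call:
step_arm(increments=[0,0,20,0,0,0,20,0,0,0,20,0,0,10,20,0,0,20,20,0,0,30,20,0,0,38,0,0,0,38,0,0,0,38,0,0,0,38,0,0])

```text
time_s: 6.42
tcp_pos: [0.4807, 0.3323, 0.2892]
eef_rot: [-0.0, 1.0, 0.018, 0.0]
ft_force: [1.0, -0.5, 0.3]
opening: 0.0438
gripper_force: 0.0
```

Run:
```python
from h import *
a=pic('scene','s3.png');b=pic('top','t3.png');st=ctrl.read_state(); print(np.round(st['tcp_pos'],4),np.round(st['ft_force'],1))
h=cv2.cvtColor(a,cv2.COLOR_RGB2HSV);m=cv2.inRange(h,(8,150,120),(20,255,255)); k,_,s,ce=cv2.connectedComponentsWithStats(m)
print([(s[i].tolist(),ce[i].round(1).tolist()) for i in range(1,k) if s[i,4]>15])
for z in(.178,.183,.190,.207):print(z,proj('scene',(.479,.1178,z)).round(1))
cv2.imwrite('pics/z3.png',np.hstack([cv2.resize(x,None,fx=3,fy=3,interpolation=cv2.INTER_CUBIC) for x in(a[110:260,205:335,::-1],b[120:270,220:350,::-1])]))
```

```text
[0.4799 0.3352 0.2869] [0.6 0.3 0. ]
[([307, 143, 6, 15, 82], [309.4, 149.7]), ([257, 162, 6, 17, 90], [259.6, 170.2])]
0.178 [259.9 165.2]
0.183 [259.9 163.3]
0.19 [259.9 160.7]
0.207 [259.9 154.1]
```

View pics/z3.png

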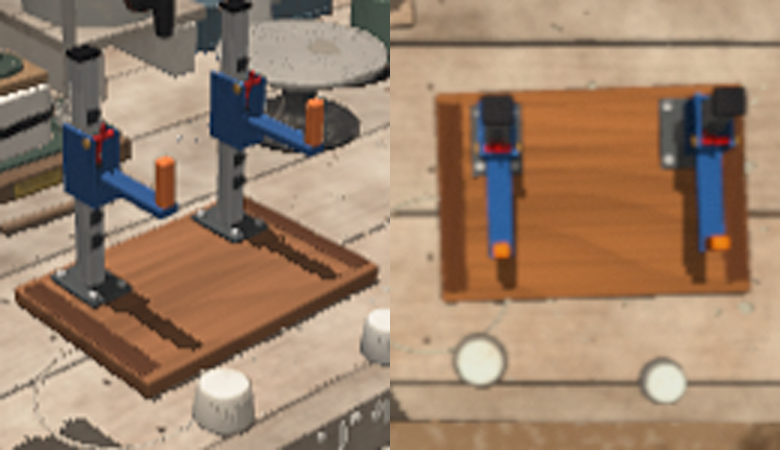

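Both tabs now sit level: the left rose 18 px, about 48 mm. In the top crop they're at (501,250) and (720,243), and both stoppers are undisturbed. Next, the board: centre (0.484, 0.345), long axis at about 7° from x.

Call:
step_arm(increments=[2,5,-16,1,2,5,-16,1,0,0,-16,1,0,0,-16,1,0,0,-16,1,0,0,-16,0,0,0,-16,0,0,0,-16,0,0,0,-16,0,0,0,-16,0,0,0,-16,0,0,0,-16,0,0,0,-16,0,0,0,-16,0,0,0,0,0,0,0,0,0], gripper=0)

```text
time_s: 7.85
tcp_pos: [0.4846, 0.3397, 0.0641]
eef_rot: [0.0, 0.998, 0.062, -0.001]
ft_force: [-0.4, -0.3, -0.1]
opening: 0.088
gripper_force: 0.0
```

Run:
```python
from h import *
a=pic('scene','s4.png');b=pic('top','t4.png');st=ctrl.read_state(); print(np.round(st['tcp_pos'],4),np.round(st['eef_rot'],4),np.round(st['ft_force'],1),st['opening'])
cv2.imwrite('pics/z4.png',np.hstack([cv2.resize(x,None,fx=3,fy=3,interpolation=cv2.INTER_CUBIC) for x in(a[170:300,110:240,::-1],b[145:275,120:250,::-1])]))
for z in(.182,):print([onz('top',*p,z).round(4) for p in((257,203.3),(330,201))])
```

```text
[0.4857 0.3405 0.0661] [-4.000e-04  9.981e-01  6.190e-02  8.000e-04] [-0.4 -0.1 -0.2] 0.08731099863626124
[array([0.4784, 0.1176, 0.182 ]), array([ 0.4839, -0.0521,  0.182 ])]
```

View pics/z4.png

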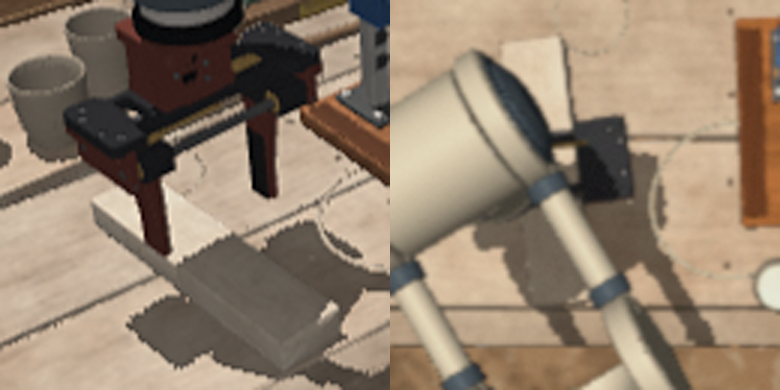

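The picture shows the fingers above and straddling the board: in the left crop the fingertips are at (155,250) and (265,195). I'll shift 4 mm in y, descend and close.

Call:
step_arm(increments=[0,4,0,0,0,0,-10,0,0,0,-10,0,0,0,-10,0,0,0,-10,0,0,0,-9,0,0,0,0,0,0,0,0,0])

```text
time_s: 8.62
tcp_pos: [0.4845, 0.3439, 0.0143]
eef_rot: [0.001, 0.998, 0.062, -0.001]
ft_force: [0.0, 0.2, 0.2]
opening: 0.0878
gripper_force: 0.0
```

Call:
step_arm(increments=[0,0,0,0,0,0,0,0,0,0,0,0,0,0,0,0,0,0,0,0,0,0,0,0], gripper=1, force=35)

```text
time_s: 9.12
tcp_pos: [0.4853, 0.3446, 0.0161]
eef_rot: [-0.0, 0.998, 0.062, 0.0]
ft_force: [-0.6, 0.2, 1.2]
opening: 0.0554
gripper_force: 35.0
```

Call:
step_arm(increments=[0,0,15,0,0,0,20,0,0,0,20,0,0,0,20,6,0,0,20,6,0,0,20,6,0,0,20,6,0,0,20,6,0,0,20,6,0,0,20,6,0,0,20,6,0,0,20,6,0,0,20,6,0,0,20,6,0,0,5,6,0,0,0,6,0,0,0,6,0,0,0,0.7,0,0,0,0,0,0,0,0])

```text
time_s: 10.78
tcp_pos: [0.485, 0.3443, 0.2952]
eef_rot: [-0.0, 0.697, 0.717, -0.0]
ft_force: [0.3, 0.8, -1.1]
opening: 0.0553
gripper_force: 35.0
```

Call:
step_arm(increments=[2,-15,0,0,2,-20,0,0,2,-20,0,0,2,-20,0,0,2,-20,0,0,2,-20,0,0,2,-20,0,0,2,-20,0,0,2,-20,0,0,2,-20,0,0,2,-20,0,0,2,-20,0,0,2,-20,0,0,2,-20,0,0,2,-20,0,0,2,-15,0,0,2,0,0,0,2,0,0,0,0,0,0,0,0,0,0,0])

```text
time_s: 12.45
tcp_pos: [0.521, 0.0349, 0.2955]
eef_rot: [-0.0, 0.696, 0.718, 0.0]
ft_force: [0.2, 1.4, -1.7]
opening: 0.0551
gripper_force: 35.0
```

Run:
```python
from h import *
a=pic('scene','s5.png');b=pic('top','t5.png');st=ctrl.read_state(); print(np.round(st['tcp_pos'],4),np.round(st['eef_rot'],4),np.round(st['ft_force'],1),np.round(st['torque'],2),st['opening'])
cv2.imwrite('pics/z5.png',np.hstack([cv2.resize(x,None,fx=2.5,fy=2.5,interpolation=cv2.INTER_CUBIC) for x in(a[60:230,180:340,::-1],b[100:270,210:370,::-1])]))
```

```text
[0.521  0.035  0.2956] [-1.000e-04  6.955e-01  7.185e-01  0.000e+00] [-0.7  0.2 -2.3] [-0.01 -0.06 -0.02] 0.054858107476024126
```

View pics/z5.png

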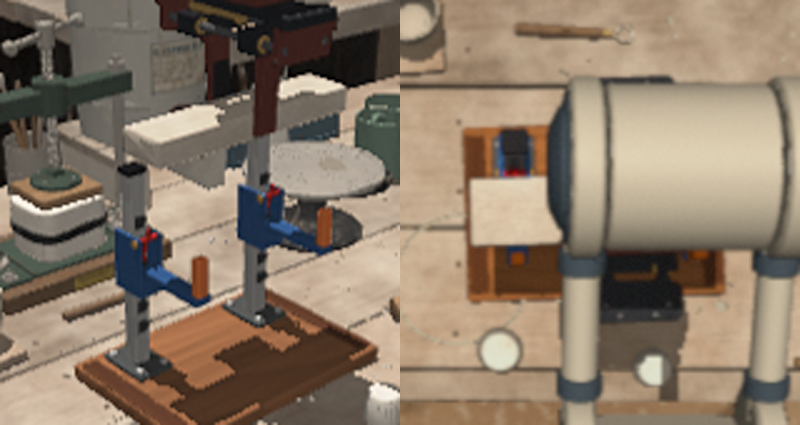

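The board is held level above the rig: in the top crop its left end is at x≈469, with edges at y≈178 and 246. Checking that end against the expected position.

Run:
```python
from h import *
b=cv2.imread('pics/t5.png')
g=cv2.cvtColor(b,cv2.COLOR_BGR2HSV)
m=cv2.inRange(g,(0,0,160),(25,110,255));m[:, :230]=0;m[:,272:]=0;m[:165]=0;m[203:]=0
m=cv2.morphologyEx(m,cv2.MORPH_OPEN,np.ones((7,7)))
c=max(cv2.findContours(m,0,1)[0],key=cv2.contourArea);print(cv2.boundingRect(c))
for u in(244,252,260,266):
    r=np.where(m[:,u])[0]; p=onz('top',u,r.min()-.5,.3056);q=onz('top',u,r.max()+.5,.3056);print(u,r.min(),r.max(),p.round(4),q.round(4),((p+q)/2).round(4))
x=cv2.boundingRect(c)[0];print('end',onz('top',x-.5,185,.3056).round(4))
t=np.radians(1.85);print('expected end',np.array([.521,.035])+.12*np.array([-np.sin(t),np.cos(t)]))
```

```text
(238, 171, 34, 27)
244 172 197 [0.5417 0.145  0.3056] [0.4886 0.1449 0.3056] [0.5152 0.1449 0.3056]
252 171 197 [0.5438 0.1286 0.3056] [0.4886 0.1285 0.3056] [0.5162 0.1286 0.3056]
260 171 197 [0.5438 0.1123 0.3056] [0.4886 0.1122 0.3056] [0.5162 0.1122 0.3056]
266 171 196 [0.5438 0.1    0.3056] [0.4907 0.1    0.3056] [0.5172 0.1    0.3056]
end [0.5141 0.1582 0.3056]
expected end [0.51712604 0.15493745]
```

Call:
step_arm(increments=[1,-2,-5,0,1,-2,-12,0,0,0,-12,0,0,0,-12,0,0,0,-12,0,0,0,-12,0,0,0,-12,0,0,0,-12,0,0,0,-12,0,0,0,-10,0,0,0,-8,0,0,0,-6,0,0,0,-5,0,0,0,0,0,0,0,0,0])

```text
time_s: 13.8
tcp_pos: [0.5232, 0.0303, 0.1658]
eef_rot: [0.0, 0.696, 0.718, 0.0]
ft_force: [-0.2, 0.4, -1.2]
opening: 0.0552
gripper_force: 35.0
```

Call:
step_arm(increments=[0,0,-1,0,0,0,-1,0,0,0,-1,0,0,0,0,0,0,0,0,0])

```text
time_s: 14.22
tcp_pos: [0.5231, 0.0303, 0.1627]
eef_rot: [0.0, 0.696, 0.718, 0.0]
ft_force: [-0.4, 0.1, -1.4]
opening: 0.0553
gripper_force: 35.0
```

Call:
step_arm(increments=[0,0,-1,0,0,0,-1,0,0,0,-1,0,0,0,0,0,0,0,0,0])

```text
time_s: 14.63
tcp_pos: [0.5232, 0.0303, 0.1607]
eef_rot: [0.0, 0.696, 0.718, 0.0]
ft_force: [-2.2, -0.2, 6.5]
opening: 0.0554
gripper_force: 35.0
```

Run:
```python
from h import *
a=pic('scene','s6.png');st=ctrl.read_state(); print(np.round(st['tcp_pos'],4),np.round(st['ft_force'],1),np.round(st['torque'],2))
cv2.imwrite('pics/z6.png',cv2.resize(a[100:215,205:340,::-1],None,fx=5,fy=5,interpolation=cv2.INTER_CUBIC))
```

```text
[0.5232 0.0303 0.1607] [-2.5  0.   6.4] [-0.    0.52  0.  ]
```

View pics/z6.png

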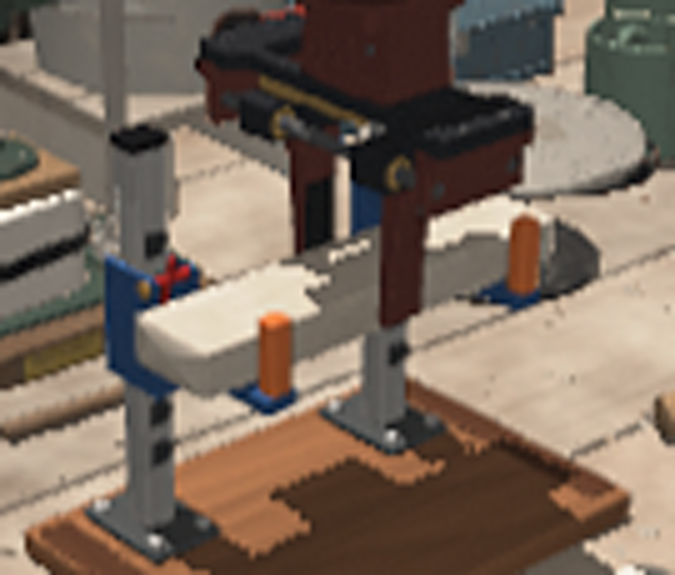

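The picture shows the board resting on both blue arms, behind the tabs at (275,355) and (523,255), and the contact force confirms it. Releasing and withdrawing upward.

Call:
step_arm(increments=[0,0,0,0,0,0,0,0,0,0,0,0,0,0,0,0,0,0,0,0], gripper=0.1)

```text
time_s: 15.1
tcp_pos: [0.5231, 0.0303, 0.1593]
eef_rot: [-0.0, 0.696, 0.718, -0.0]
ft_force: [0.2, -0.8, 0.1]
opening: 0.0789
gripper_force: 0.0
```

Call:
step_arm(increments=[0,0,8,0,0,0,12,0,0,0,15,0,0,0,15,0,0,0,20,0,0,0,20,0,0,0,20,0,0,0,20,0,0,0,20,0,-5,-15,10,0,-10,-30,0,0,-10,-35,0,0,-10,-35,0,0,-10,-35,0,0,-10,-35,0,0,-10,-35,0,0,-10,-35,0,0,-10,-35,0,0,0,0,0,0])

```text
time_s: 16.68
tcp_pos: [0.436, -0.2647, 0.3203]
eef_rot: [0.001, 0.698, 0.716, -0.001]
ft_force: [0.2, -0.0, 0.8]
opening: 0.0789
gripper_force: 0.0
```

Run:
```python
from h import *
a=pic('scene','s7.png');b=pic('top','t7.png');st=ctrl.read_state(); print(np.round(st['tcp_pos'],4),np.round(st['ft_force'],1))
cv2.imwrite('pics/z7.png',np.hstack([cv2.resize(x,None,fx=3,fy=3,interpolation=cv2.INTER_CUBIC) for x in(a[110:260,205:335,::-1],b[120:270,220:350,::-1])]))
h=cv2.cvtColor(a,cv2.COLOR_RGB2HSV);m=cv2.inRange(h,(8,150,120),(20,255,255)); k,_,s,ce=cv2.connectedComponentsWithStats(m)
print([(s[i].tolist(),ce[i].round(1).tolist()) for i in range(1,k) if s[i,4]>15])
```

```text
[ 0.4376 -0.2606  0.3206] [-0.2 -0.1  0.1]
[([307, 143, 6, 15, 75], [309.3, 150.1]), ([257, 163, 6, 16, 87], [259.5, 170.4])]
```

View pics/z7.png

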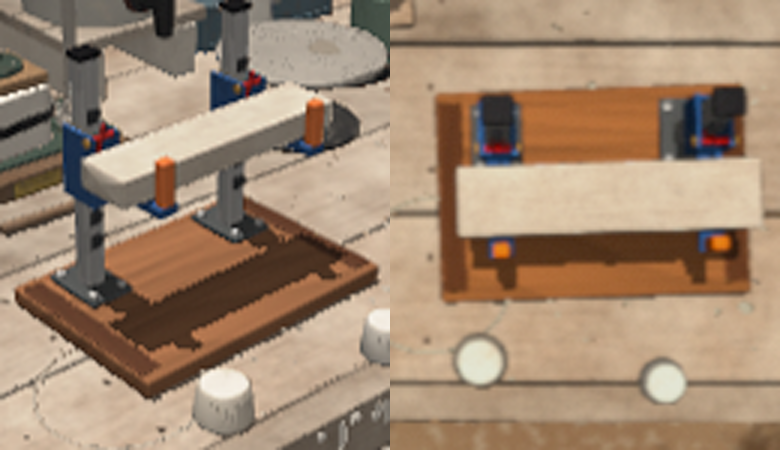

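The board lies flat across both rests behind the tabs, spanning x 457 to 761 in the top crop with the tabs at 501 and 720. That puts the ends about 35 and 32 mm past the tabs' centres. The tabs are unmoved and the stoppers are where they were.

```bash
python3 -c "
from workcell import ctrl
print(ctrl.job_done())"
```

```text
the job is handed in; nothing more can be done
None
```

The job is done and handed in: I raised the lower (left) rest two notches, level with the other, and laid the board flat across both rests behind the tabs. Its ends reach about 35 and 32 mm past the tab centres, and the higher rest and both stoppers stayed where they were.

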